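Wedge a split serving board tight in its clamping jig

TASK

Pick up the wooden mallet and drive the wedge in with short, light, separate taps on its thick end, taking the mallet clear between taps, until the two halves of the serving board are squeezed tightly together and the wedge no longer advances. Touch the wedge with nothing but the mallet, never hit it hard, and leave the boards, the mug, the tape and the hex key alone. Then lay the mallet flat on the worktop, clear of the jig, and let go.

Things in the scene. Friction and masses are not known exactly. Their poses are not given: they have to be found in the camera images.
- jig: Clamping jig, fixed on the worktop: plywood base 10 mm thick, from x -81 to +83 and y -110 to +90 mm about the origin, which lies on the worktop. x is the clamping direction (away from the robot at yaw 0), y runs along the jig (left at yaw 0). A dark end stop (14 mm thick, top 30 mm above the worktop) has its face at y = +75 mm.
- jig_front (a point): Middle of the dark front stop's face (x = -62 mm, 20 mm above the worktop) against which the board halves are squeezed. The stop is 18 mm wide, its top 30 mm above the worktop.
- jig_throat (a point): Nominal middle of the face of the angled fence at the jig's rear (dark bar 22 mm thick, top 38 mm above the worktop, two socket bolts in slots). The face slopes 1 in 8, so the space for the wedge narrows towards the jig's +y. The fence is set by hand within about 1.2 mm, so where the wedge comes tight differs by about 2 cm of its travel and is found only by tapping.
- board_a: Front half of the split serving board, 48 (x) x 150 (y) x 18 mm, loose on the jig's base against the front stop. Origin at the centre of its underside; axes as the jig's.
- board_b: Rear half of the split serving board, 42 (x) x 150 (y) x 18 mm, loose on the jig's base. Origin at the centre of its underside; axes as the jig's. A gap of 1.5 to 3 mm lies between the halves at the start; with the joint closed its origin is 45 mm from that of board_a along x.
- wedge: Loose waxed light wooden wedge on the jig's base between board_b and the fence, 170 mm long (y), 26 mm tall, 10 mm wide at the thin end (+y), 31 mm at the thick end (-y). Origin on its underside at half its length, in the plane of its straight side, which lies along board_b's rear edge; axes about as the jig's. It is driven along the jig's +y and stays by friction.
- wedge_butt (a point): Centre of the wedge's thick end face, the one to tap (31 x 26 mm, looks along the jig's -y, 23 mm above the worktop). It has 25 to 70 mm to go: first it slides with 0.3 to 4 N, then the halves meet and within some 5 mm it stops hard. Taps peaking at 12 to 25 N make it tight; above 40 N is too hard, so meet it slower than 50 mm/s. 40 to 55 mm past the base's edge at first, about flush when tight.
- mallet: Wooden mallet, about 0.28 kg, lying flat. Head 36 (x) x 100 (y) x 36 mm with flat striking faces at y = +50 and -50 mm, both alike. Origin on the underside below the head's centre. Round handle, 23 mm thick, along -x to a 36 mm end knob at x = -151 mm. With its underside 11 to 28 mm above the worktop and the mallet level, the head clears the jig's base and meets the wedge.
- mallet_head (a point): Centre of the mallet's head, 18 mm above its underside.
- mallet_grip (a point): Place to hold the mallet: on the handle's axis, 58 mm from the head's centre along the mallet's -x. Straight 23 mm thick handle from 18 to 100 mm behind the head's centre. Hold it firmly: taps try to turn it in the fingers.
- mug: Bystander: white mug with a green leaf pattern, 85 x 123 x 98 mm, stands on the worktop left of the jig. Origin at the centre of its underside.
- tape: Bystander: roll of buff masking tape lying flat, 104 mm across, 25 mm high, behind and right of the jig. Origin at the centre of its underside.
- hex_key: Bystander: small grey hex key lying flat, 90 x 31 x 6 mm, left of the jig. Origin at the centre of its underside.

How it is judged:
On the way, in this order (a step that is already met when the one before it is completed fails the run):
1. the mallet is picked up, clear of the worktop and of the wedge (height (world z) of mallet above 0.008 m and contact force between the fingers and mallet above 2 N and contact force between mallet and wedge below 0.05 N), for 0.1 s.
2. a first tap: the held mallet strikes the wedge (contact force between mallet and wedge above 0.15 N and contact force between the fingers and mallet above 2 N).
3. the mallet is taken clear of the wedge (contact force between mallet and wedge below 0.05 N), for 0.1 s.
4. a later tap with the held mallet meets the tight wedge: more than 5 N on the wedge while the board halves are pressed together with more than 6 N (contact force between mallet and wedge above 5 N and contact force between board_a and board_b above 6 N and contact force between the fingers and mallet above 2 N).
At the end, for the whole second after the job is handed in: The wedge holds the board halves pressed together with more than 8 N, their joint closed to within 1 mm, their ends in line within 4 mm and parallel to 0.03 rad; the wedge lies flat and still; the mallet lies flat (within 0.08 rad) and at rest on the worktop, touching neither wedge nor jig (contact force between each of board_a, wedge and board_b above 8 N and x of board_b in the frame of board_a below 0.046 m and y of board_b in the frame of board_a between -0.004 and 0.004 m and angle between the x axis of board_a and the x axis of board_b, either way round below 0.03 rad and angle between wedge's own z axis and vertical below 0.06 rad and linear speed of wedge below 0.005 m/s and height (world z) of mallet below 0.005 m and angle between mallet's own z axis and vertical below 0.08 rad and linear speed of mallet below 0.02 m/s and contact force between mallet and wedge below 0.05 N and contact force between mallet and jig below 0.05 N).
It fails at once if the wedge is struck with more than 40 N (contact force between mallet and wedge above 40 N).
It fails at once if the robot itself touches the wedge or the boards (contact force between any of the arm, the fingers and wedge above 1 N or contact force between any of the arm, the fingers and board_a above 1 N or contact force between any of the arm, the fingers and board_b above 1 N).
It fails at once if the mallet strikes the boards (contact force between mallet and board_a above 2 N or contact force between mallet and board_b above 2 N).
It fails at once if the mug, the tape or the hex key is moved by more than 25 mm (distance of any of mug, tape, hex_key from where it was at the start of the episode above 0.025 m).
It also fails if it takes over 58 s, if anything falls off the work surface, if the arm or the gripper's body presses on something with over 40 N, if the wrist force passes 120 N, or if a joint passes its speed limit or range.

ROBOT

A 6-joint arm with a two-finger parallel gripper is mounted at the origin on a cart in front of the work surface, level with it; the furniture and walls round the work are solid. World frame = base frame: x ahead of the robot, y to its left, z up, the work surface at z = 0. Lengths are in m, angles in rad, forces in N, time in s.
With the tool pointing down it reaches from about 0.35 to 0.925 m from the base axis. Payload 6.4 kg.
Tool frame: the origin (TCP) lies at the very end of the fingers, on their centre line; the grasp point (between the pads) lies 19 mm behind it; z points along the fingers, y is the direction in which the jaws open and shut (so a half turn about z gives the same grasp; the last joint's range is limited). The gripper opens to 94 mm and grips with 3 to 60 N. Pads are 16 mm wide; open, the fingers measure 119 mm over their backs; the gripper's body (75 mm by 177 mm) begins 78 mm behind the grasp point.
Start: joints at [1.124, 0.245, 1.558, -0, 1.339, -0.174], TCP at [0.175, 0.626, 0.205] pointing down, gripper open.
Joint ranges: [-3.13, 3.13], [-1.02, 2.26], [0.13, 2.54], [-0.95, 4.09], [0.21, 2.88], [-2.74, 2.74]. Speed limits (rad/s): [2.57, 2.57, 3.14, 3.14, 3.14, 3.14].

INTERFACE

Orientations are given as a 3x3 rotation matrix whose columns are the frame's x, y, z axes.
In Python, from cell import sense, eyes, env gives the robot as it stands. The module is installed in compiled form; this text tells all that it offers.
- The arm moves only by the shell command python3 -m handwheel 'ROWS' [OPENING] [FORCE]. ROWS is JSON, one flat list of numbers, 6 for each row, row after row: the shift along the tool's x, y, z in mm, then the turn, a rotation vector about the tool's x, y, z in degrees. In form: [dx, dy, dz, ax, ay, az, dx, dy, dz, ax, ay, az, ...]. A call has 1 to 5 rows; each row is the pose to reach, as a shift and turn from the pose measured when the call began, along the tool's axes at that moment; what a row does not reach only later rows make up. A row lasts 1/12 s, in which the tool goes at most 41.7 mm and 7.16 degrees, less where a joint would pass 70% of its speed; a pose out of reach is approached as far as the arm can. A call with a gripper value outside its range is refused whole. OPENING is the opening, from 0 (shut) to 1 (fully open), set as the call begins (- or left out, the last holds). The fingers move at their own pace and stop on an object; FORCE is the grip in N (left out, the last holds). Time passes only in rows, so rows that repeat a pose let the fingers close. It gives the time, the measured TCP pose, the force and the opening at its end, in the units of the state.
- sense(): the state, without advancing time (a new reading comes with each control period).
- eyes.grab_frame(name): name is "scene" or "top" or "wrist"; returns (picture, depth): 384x512x3 uint8, red, green, blue; 384x512 float32, m along the optical axis (not along the pixel's ray), 0 where there is no reading.
- eyes.camera_model(name): a dict with "fx", "fy", "cx", "cy" (pixels), "world_from_camera" (4x4, takes a point from camera to world coordinates); the wrist camera has in their place "T_tool_cam" (4x4, takes a point from camera to tool coordinates, whose origin is the TCP and whose axes are the flange's). Camera axes: x right, y down, z forward; pixel columns grow to the right and rows downward; lengths in m; the calibration is good to about 2 mm. A picture is of the moment at which its call begins: read the wrist's pose just before it. camera_model takes no time and is no camera call.
- env.close_job(): hands the job in, once; it reports no verdict.
The state is a dict: "time_s": time; "joint_pos": joint angles; "qvel": joint speeds; "tau": joint torques, N m; "ee_pos": TCP position; "tcp_rot": TCP orientation; "ft_force": force on the tool from outside, world axes, zero at the start; "torque": the same for the moment, N m; "opening": finger opening in m.
Only numpy, scipy, OpenCV 4.12 (cv2) and the standard library are available. Lean on these libraries where they do the work, as an engineer would, in place of code of your own. Each camera call takes 0.05 s, during which the arm holds its last target.

## Working session

There is one attempt and no reset: what is moved stays moved. The work goes in short steps, Python scripts to look and compute and a shell command to move; the robot and the scene stay as the last step left them, time stands still between calls to the robot, and variables do not carry over. Pictures are saved under pics/ and viewed, and the job is handed in when it is done.

```bash
mkdir -p pics; python3 - <<'E'
from cell import sense, eyes, env
import cv2, numpy as np
s=sense(); print({k:np.round(v,3).tolist() for k,v in s.items()})
for n in ("scene","top"):
    p,d=eyes.grab_frame(n); cv2.imwrite(f"pics/{n}0.png",p[:,:,::-1]); np.save(f"{n}0_d.npy",d)
    m=eyes.camera_model(n); print(n,{k:np.round(v,4).tolist() for k,v in m.items()})
E
```

```text
{'time_s': 0.0, 'joint_pos': [1.124, 0.246, 1.559, -0.0, 1.339, -0.174], 'qvel': [-0.001, 0.001, -0.001, 0.0, 0.001, -0.0], 'tau': [0.001, -41.583, -31.46, 0.069, 0.033, -0.0], 'ee_pos': [0.175, 0.625, 0.204], 'tcp_rot': [[-0.963, 0.269, -0.001], [0.269, 0.963, -0.002], [0.0, -0.002, -1.0]], 'ft_force': [0.552, 0.496, -0.586], 'torque': [-0.027, 0.004, 0.026], 'opening': 0.094}
scene {'fx': 465.5128, 'fy': 465.5128, 'cx': 251.4006, 'cy': 186.717, 'world_from_camera': [[0.814, -0.3269, 0.4801, -0.008], [-0.5808, -0.4705, 0.6643, -0.8313], [0.0087, -0.8196, -0.5729, 0.6724], [0.0, 0.0, 0.0, 1.0]]}
top {'fx': 458.1122, 'fy': 458.1122, 'cx': 264.3918, 'cy': 193.3494, 'world_from_camera': [[-0.0039, -0.9845, 0.1754, 0.3276], [-1.0, 0.0026, -0.0078, -0.105], [0.0073, -0.1755, -0.9845, 1.2375], [0.0, 0.0, 0.0, 1.0]]}
```

View pics/scene0.png

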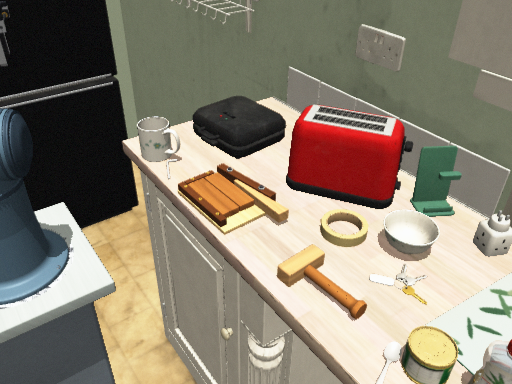

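View pics/top0.png

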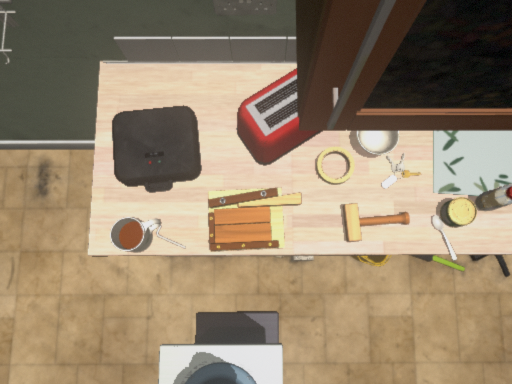

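```bash
cat > h.py <<'E'
import numpy as np, cv2
from cell import sense, eyes, env
def ray(n,u,v,z):
    m=eyes.camera_model(n); T=np.array(m["world_from_camera"])
    d=T[:3,:3]@np.array([(u-m["cx"])/m["fx"],(v-m["cy"])/m["fy"],1.]); o=T[:3,3]
    return o+d*(z-o[2])/d[2]
def cloud(n,d):
    m=eyes.camera_model(n); T=np.array(m["world_from_camera"])
    v,u=np.mgrid[:d.shape[0],:d.shape[1]]
    P=np.stack([(u-m["cx"])/m["fx"]*d,(v-m["cy"])/m["fy"]*d,d],-1)
    return P@T[:3,:3].T+T[:3,3]
E
python3 - <<'E'
from h import *
p=cv2.imread("pics/top0.png"); P=cloud("top",np.load("top0_d.npy"))
for (u,v) in [(351,222),(365,220),(385,219),(404,217),(320,215),(260,234),(245,225),(290,199),(245,196),(230,199),(280,205),(282,240),(336,167),(130,235),(275,155),(400,60),(340,90),(320,170)]:
    print((u,v),np.round(P[v,u],3))
c=p[180:260,200:420]; cv2.imwrite("pics/topcrop.png",cv2.resize(c,None,fx=3.6,fy=3.6,interpolation=cv2.INTER_CUBIC))
E
```

```text
(351, 222) [ 0.464 -0.343  0.035]
(365, 220) [ 0.47  -0.382  0.029]
(385, 219) [ 0.473 -0.435  0.03 ]
(404, 217) [ 0.477 -0.484  0.034]
(320, 215) [ 0.488 -0.266 -0.003]
(260, 234) [ 0.434 -0.103  0.027]
(245, 225) [ 0.459 -0.063  0.022]
(290, 199) [ 0.527 -0.183  0.034]
(245, 196) [ 0.534 -0.063  0.038]
(230, 199) [ 0.526 -0.023  0.04 ]
(280, 205) [ 0.512 -0.156  0.025]
(282, 240) [ 0.42  -0.162  0.005]
(336, 167) [ 0.623 -0.315 -0.004]
(130, 235) [0.432 0.238 0.033]
(275, 155) [ 0.639 -0.143  0.064]
(400, 60) [ 0.547 -0.25   0.793]
(340, 90) [ 0.542 -0.199  0.729]
(320, 170) [ 0.607 -0.266  0.028]
```

View pics/topcrop.png

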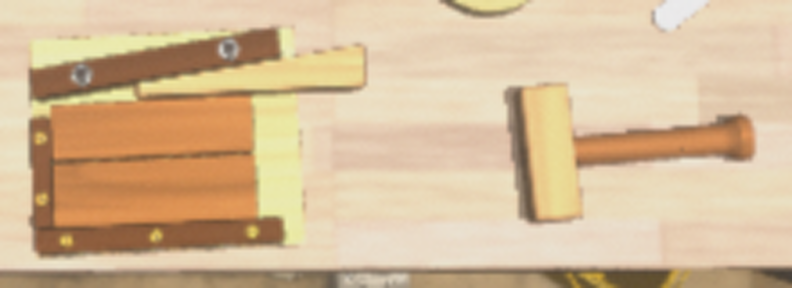

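```bash
python3 - <<'E'
from h import *
p=cv2.imread("pics/top0.png"); P=cloud("top",np.load("top0_d.npy"))
hsv=cv2.cvtColor(p,cv2.COLOR_BGR2HSV)
def C(cx,cy): u,v=200+cx/3.6-.36,180+cy/3.6-.36; return u,v
def show(name,cx,cy,z):
    print(name,np.round(ray("top",*C(cx,cy),z)[:2],4))
for i,c in enumerate([(523,86),(568,84),(582,216),(535,220)]): show("head",*c,.036)
for c in [(366,45),(367,88),(136,84),(140,97)]: show("wedge",*c,.036)
show("handle end",755,138,.018); show("handle@head",580,151,.0295); show("handle far",720,140,.0295)
for c in [(34,232),(283,219)]: show("front stop inner? top",*c,.03)
for c in [(52,107),(252,97),(252,152),(257,214),(52,160),(56,226)]: show("boards top",*c,.028)
for c in [(302,245),(293,28),(30,42)]: show("base corner",*c,.010)
for c in [(30,70),(277,29),(280,58),(34,98)]: show("fence",*c,.038)
E
```

```text
head [ 0.5136 -0.3284]
head [ 0.515  -0.3617]
head [ 0.4178 -0.3681]
head [ 0.415  -0.3337]
wedge [ 0.5447 -0.213 ]
wedge [ 0.5125 -0.2132]
wedge [ 0.5159 -0.0429]
wedge [ 0.5062 -0.0459]
handle end [ 0.4767 -0.5036]
handle@head [ 0.466 -0.37 ]
handle far [ 0.4739 -0.4739]
front stop inner? top [0.4079 0.031 ]
front stop inner? top [ 0.4168 -0.1506]
boards top [0.5001 0.0195]
boards top [ 0.5072 -0.1285]
boards top [ 0.4662 -0.1282]
boards top [ 0.4206 -0.1316]
boards top [0.4608 0.0189]
boards top [0.4124 0.0153]
base corner [ 0.399  -0.1652]
base corner [ 0.5626 -0.1602]
base corner [0.5523 0.0387]
fence [0.5263 0.0351]
fence [ 0.5565 -0.1471]
fence [ 0.5347 -0.1491]
fence [0.5054 0.0318]
```

```bash
cat >> h.py <<'E'
from scipy.spatial.transform import Rotation as Ro
def goto(x,y,z,yaw):
    """delta (mm,deg) to TCP x,y,z with tool y axis at yaw deg, tool z down"""
    s=sense(); R=np.array(s["tcp_rot"]); p=np.array(s["ee_pos"])
    a=np.radians(yaw); Y=np.array([np.cos(a),np.sin(a),0]); Z=np.array([0,0,-1.]); X=np.cross(Y,Z)
    Rt=np.stack([X,Y,Z],1)
    d=R.T@(np.array([x,y,z])-p)*1000; r=Ro.from_matrix(R.T@Rt).as_rotvec(degrees=True)
    print("t",round(s["time_s"],2),"pos",np.round(p,4),"q",np.round(s["joint_pos"],2),"F",np.round(s["ft_force"],1),"open",np.round(s["opening"],4))
    print("  delta",np.round(d,1),np.round(r,2),"dist",np.linalg.norm(d).round(1))
E
python3 -m handwheel '[-29,-28,0,0,0,7, -57,-56,0,0,0,14, -86,-84,0,0,0,21, -115,-112,0,0,0,28, -143,-140,0,0,0,35]' 1 60
python3 -c "
from h import *
goto(.48,.1,.2,3.8); goto(.4693,-.4059,.12,3.8)
for z,n in ((.025,'tape')):
  for uv in ((336,148),(336,184),(316,167),(355,167)): print(n,ray('top',*uv,z)[:2].round(3))"
```

```text
time_s: 0.52
ee_pos: [0.2752, 0.4503, 0.2041]
tcp_rot: [[-0.63, 0.776, -0.001], [0.776, 0.63, -0.002], [-0.001, -0.002, -1.0]]
ft_force: [-0.1, -0.6, 0.7]
opening: 0.0942
t 0.52 pos [0.2752 0.4503 0.2041] q [ 0.81 -0.04  1.87 -0.    1.32  0.13] F [-0.1 -0.6  0.7] open 0.0942
  delta [-401.   -61.6    4.7] [-0.11  0.1  35.26] dist 405.8
t 0.52 pos [0.2752 0.4503 0.2041] q [ 0.81 -0.04  1.87 -0.    1.32  0.13] F [-0.1 -0.6  0.7] open 0.0942
  delta [-787.  -388.6   85.8] [-0.11  0.1  35.26] dist 881.9Traceback (most recent call last):
  File "<string>", line 4, in <module>
    for z,n in ((.025,'tape')):
        ^^^
TypeError: cannot unpack non-iterable float object
```

```bash
python3 -m handwheel '[-40,-6,0,0,0,7, -80,-12,0,0,0,14, -120,-18,0,0,0,21, -160,-25,0,0,0,28, -200,-31,0,0,0,35]' | head -2
python3 -c "
from h import *
goto(.48,.1,.2,3.8); goto(.4693,-.4059,.12,3.8)
for uv in ((336,148),(336,184),(316,167),(355,167)): print(ray('top',*uv,.025)[:2].round(3))"
```

```text
time_s: 0.93
ee_pos: [0.3773, 0.2736, 0.2041]
t 0.93 pos [0.3773 0.2736 0.2041] q [ 0.38 -0.2   2.01 -0.    1.33  0.32] F [ 0.8 -0.3 -0.4] open 0.094
  delta [-179.9   91.2    4.4] [-0.09  0.12 -0.07] dist 201.7
t 0.93 pos [0.3773 0.2736 0.2041] q [ 0.38 -0.2   2.01 -0.    1.33  0.32] F [ 0.8 -0.3 -0.4] open 0.094
  delta [-683.8   47.7   85.5] [-0.09  0.12 -0.07] dist 690.8
[ 0.669 -0.311]
[ 0.569 -0.308]
[ 0.616 -0.255]
[ 0.616 -0.361]
```

```bash
python3 -m handwheel '[-40,8,0,0,0,0, -80,16,0,0,0,0, -120,24,0,0,0,0, -160,32,0,0,0,0, -200,40,0,0,0,0]' | head -2
python3 -m handwheel '[-40,0,0,0,0,0, -80,0,0,0,0,0, -120,0,0,0,0,0, -160,0,0,0,0,0, -200,0,0,0,0,0]' | head -2
python3 -m handwheel '[-40,0,0,0,0,0, -80,0,0,0,0,0, -120,0,0,0,0,0, -160,0,0,0,0,0, -200,0,0,0,0,0]' | head -2
python3 -c "
from h import *
goto(.4693,-.4059,.12,3.8)"
```

```text
time_s: 1.35
ee_pos: [0.43, 0.0747, 0.2043]
time_s: 1.77
ee_pos: [0.4425, -0.1269, 0.2046]
time_s: 2.18
ee_pos: [0.4549, -0.3283, 0.2045]
t 2.18 pos [ 0.4549 -0.3283  0.2045] q [-0.83  0.04  1.79 -0.    1.31 -0.89] F [ 1.2  0.5 -0.5] open 0.0939
  delta [-78.2   9.6  84.6] [-0.1   0.08 -0.13] dist 115.6
```

```bash
python3 -m handwheel '[-26,3,13,0,0,0, -52,6,26,0,0,0, -78,10,40,0,0,0, -78,10,40,0,0,0]' | head -2
python3 - <<'E'
from h import *
goto(.4693,-.4059,.12,3.8)
p,d=eyes.grab_frame("wrist"); cv2.imwrite("pics/wrist1.png",p[:,:,::-1]); np.save("w1.npy",d)
m=eyes.camera_model("wrist"); print({k:np.round(v,4).tolist() for k,v in m.items()})
E
```

```text
time_s: 2.52
ee_pos: [0.4683, -0.4078, 0.1603]
t 2.52 pos [ 0.4683 -0.4078  0.1603] q [-0.9   0.22  1.67 -0.    1.25 -0.96] F [-0.2  0.1 -1.1] open 0.0941
  delta [ 1.8  1.4 40.3] [-0.3  -0.14 -0.31] dist 40.3
{'fx': 322.5816, 'fy': 322.5816, 'cx': 255.2001, 'cy': 193.3676, 'T_tool_cam': [[0.0002, -0.9612, -0.276, 0.0813], [1.0, 0.0003, -0.0005, 0.0013], [0.0005, -0.276, 0.9612, -0.1785], [0.0, 0.0, 0.0, 1.0]]}
```

View pics/wrist1.png

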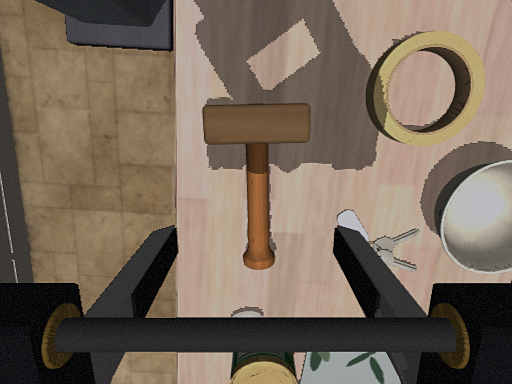

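```bash
cat >> h.py <<'E'
def wray(u,v,z,s=None):
    s=s or sense(); R=np.array(s["tcp_rot"]); p=np.array(s["ee_pos"]); m=eyes.camera_model("wrist"); T=np.array(m["T_tool_cam"])
    d=R@T[:3,:3]@np.array([(u-m["cx"])/m["fx"],(v-m["cy"])/m["fy"],1.]); o=p+R@T[:3,3]
    return o+d*(z-o[2])/d[2]
E
python3 - <<'E'
from h import *
for uv in ((204,104),(310,104),(310,143.5),(204,143)): print("head",wray(*uv,.036).round(4))
for uv in ((258.5,150),(258.5,240)): print("handle",wray(*uv,.018).round(4))
p=cv2.imread("pics/wrist1.png")
hsv=cv2.cvtColor(p,cv2.COLOR_BGR2HSV); print(hsv[200,245:275].tolist())
E
```

```text
head [ 0.4178 -0.3304  0.036 ]
head [ 0.514  -0.3244  0.036 ]
head [ 0.5179 -0.36    0.036 ]
head [ 0.4185 -0.3657  0.036 ]
handle [ 0.4703 -0.3717  0.018 ]
handle [ 0.4766 -0.4691  0.018 ]
[[12, 44, 192], [11, 40, 179], [14, 100, 102], [15, 191, 92], [13, 174, 116], [13, 159, 125], [13, 166, 135], [13, 168, 140], [13, 163, 150], [13, 162, 157], [13, 165, 162], [13, 168, 161], [13, 169, 161], [13, 164, 160], [13, 164, 157], [13, 166, 152], [13, 162, 156], [12, 172, 144], [13, 161, 135], [13, 158, 131], [13, 166, 121], [13, 166, 106], [14, 185, 84], [8, 135, 68], [10, 50, 122], [11, 56, 199], [8, 58, 190], [10, 57, 183], [9, 54, 188], [12, 57, 188]]
```

```bash
python3 -c "
from h import *
goto(.4697,-.385,.08,3.8)"

```

```text
t 2.57 pos [ 0.4686 -0.4061  0.1617] q [-0.9   0.22  1.67 -0.    1.26 -0.96] F [ 0.6  0.6 -0.9] open 0.094
  delta [20.8  2.8 81.8] [-0.26 -0.15 -0.25] dist 84.4
```

```bash
python3 -m handwheel '[7,1,27,0,0,0, 14,2,54,0,0,0, 21,3,82,0,0,0, 21,3,95,0,0,0, 21,3,100,0,0,0]' | head -2
python3 -c "
from h import *
goto(.4697,-.385,.003,3.8)"

```

```text
time_s: 2.98
ee_pos: [0.4688, -0.3825, 0.0596]
t 2.98 pos [ 0.4688 -0.3825  0.0596] q [-0.87  0.32  1.76 -0.    1.08 -0.93] F [-0.1  0.3  0.9] open 0.0939
  delta [-2.9  1.1 56.6] [-0.41 -0.35 -0.19] dist 56.7
```

```bash
python3 -m handwheel '[-1,0,20,0,0,0, -2,1,40,0,0,0, -3,1,50,0,0,0, -3,1,55,-0.3,-0.3,0, -3,1,56,-0.3,-0.3,0]' | head -5
python3 -c "
from h import *
goto(.4697,-.385,.003,3.8)"

```

```text
time_s: 3.4
ee_pos: [0.4696, -0.3852, 0.0038]
tcp_rot: [[-0.063, 0.998, -0.002], [0.998, 0.063, 0.001], [0.001, -0.002, -1.0]]
ft_force: [-0.1, -0.3, -0.2]
opening: 0.0943
t 3.4 pos [ 0.4696 -0.3852  0.0038] q [-0.87  0.4   1.77 -0.    0.97 -0.94] F [-0.1 -0.3 -0.2] open 0.0943
  delta [0.2 0.1 0.8] [-0.09 -0.04 -0.18] dist 0.8
```

Close, with full force.

```bash
python3 -m handwheel '[0,0,0,0,0,0, 0,0,0,0,0,0, 0,0,0,0,0,0, 0,0,0,0,0,0, 0,0,0,0,0,0]' 0 60 | tail -2
python3 -m handwheel '[0,0,0,0,0,0, 0,0,0,0,0,0, 0,0,0,0,0,0, 0,0,0,0,0,0, 0,0,0,0,0,0]'
python3 -m handwheel '[0,0,0,0,0,0, 0,0,0,0,0,0, 0,0,0,0,0,0, 0,0,0,0,0,0]'|tail -2

```

```text
ft_force: [0.1, -0.0, -0.4]
opening: 0.064
time_s: 4.23
ee_pos: [0.4699, -0.3855, 0.0044]
tcp_rot: [[-0.063, 0.998, -0.001], [0.998, 0.063, -0.0], [-0.0, -0.001, -1.0]]
ft_force: [0.1, -0.7, 0.1]
opening: 0.0305
ft_force: [-1.9, -0.6, 0.9]
opening: 0.0221
```

```bash
python3 -m handwheel '[0,0,0,0,0,0, 0,0,0,0,0,0, 0,0,-6,0,0,0, 0,0,-15,0,0,0, 0,0,-30,0,0,0]'
python3 -m handwheel '[0,0,-15,0,0,0, 0,0,-30,0,0,0, 0,0,-50,0,0,0, 0,0,-70,0,0,0, 0,0,-70,0,0,0]'

```

```text
time_s: 4.98
ee_pos: [0.4689, -0.3843, 0.0335]
tcp_rot: [[-0.063, 0.998, -0.004], [0.998, 0.063, 0.003], [0.003, -0.003, -1.0]]
ft_force: [0.0, 1.0, -2.5]
opening: 0.022
time_s: 5.4
ee_pos: [0.4714, -0.3867, 0.1087]
tcp_rot: [[-0.063, 0.998, 0.002], [0.998, 0.063, -0.004], [-0.004, 0.002, -1.0]]
ft_force: [2.0, -0.5, -1.3]
opening: 0.022
```

```bash
python3 -m handwheel '[0,0,0,0,0,7, 0,0,0,0,0,14, 0,0,0,0,0,21, 0,0,0,0,0,28, 0,0,0,0,0,35]' | head -2
python3 -m handwheel '[0,0,0,0,0,7, 0,0,0,0,0,14, 0,0,0,0,0,21, 0,0,0,0,0,28, 0,0,0,0,0,35]' | head -2
python3 -c "
from h import *
goto(.4912,-.325,.08,-87.6)"
```

```text
time_s: 5.82
ee_pos: [0.471, -0.3862, 0.1077]
time_s: 6.23
ee_pos: [0.4707, -0.3856, 0.1066]
t 6.23 pos [ 0.4707 -0.3856  0.1066] q [-0.87  0.25  1.74 -0.    1.15  0.3 ] F [-0.3 -0.4 -2.7] open 0.0218
  delta [ 42.4 -47.9  26.5] [ 0.12 -0.04 20.53] dist 69.3
```

```bash
python3 -m handwheel '[14,-16,0,0,0,7, 28,-32,0,0,0,14, 42,-48,0,0,0,20.5, 42,-48,0,0,0,20.5, 42,-48,0,0,0,20.5]' | head -2
python3 - <<'E'
from h import *
goto(.4912,-.325,.019,-87.6)
p,d=eyes.grab_frame("wrist"); cv2.imwrite("pics/wrist2.png",p[:,:,::-1])
p,d=eyes.grab_frame("top"); np.save("t2.npy",d); c=p[170:270,190:400,::-1]; cv2.imwrite("pics/top2.png",cv2.resize(c,None,fx=3.8,fy=3.8,interpolation=cv2.INTER_CUBIC))
p,d=eyes.grab_frame("scene"); cv2.imwrite("pics/scene2.png",p[:,:,::-1])
E
```

```text
time_s: 6.65
ee_pos: [0.4905, -0.3239, 0.1056]
t 6.65 pos [ 0.4905 -0.3239  0.1056] q [-0.78  0.21  1.79 -0.    1.14  0.75] F [-0.3  0.  -2.6] open 0.0218
  delta [ 0.6  1.  86.6] [ 0.06 -0.01  0.21] dist 86.7
```

View pics/wrist2.png

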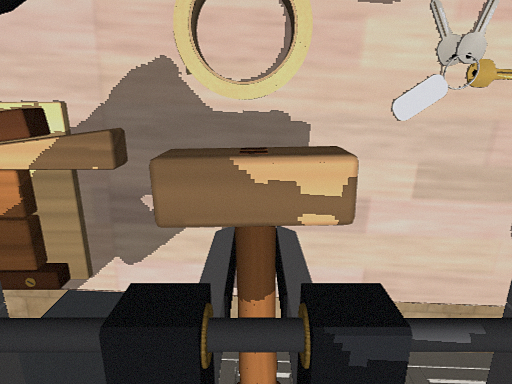

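View pics/top2.png

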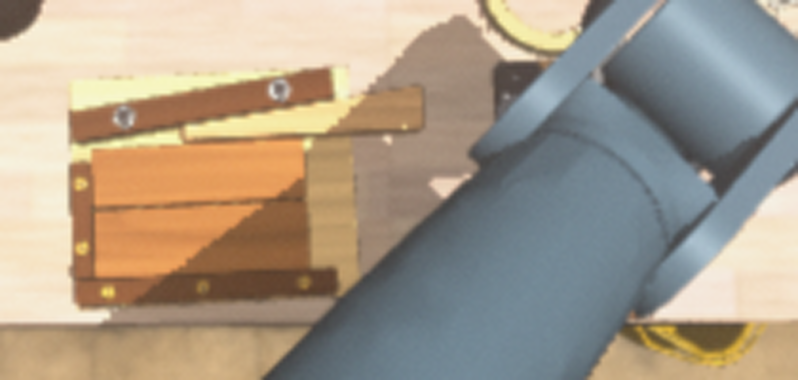

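View pics/scene2.png

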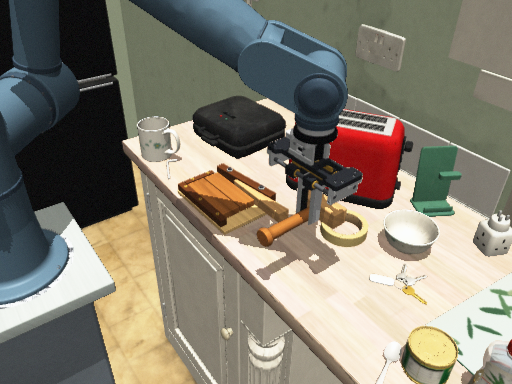

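```bash
python3 - <<'E'
from h import *
for uv in ((126,130),(126,168)): print("butt",wray(*uv,.036).round(4))
for uv in ((152,153),(153,226),(357,148),(357,225)): print("head",wray(*uv,.1375).round(4))
for uv in ((0,140),(0,170)): print("wedge side",wray(*uv,.036).round(4))
for uv in ((180,35),(243,98)): print("tape",wray(*uv,.025).round(4))
E
```

```text
butt [ 0.5466 -0.2244  0.036 ]
butt [ 0.5171 -0.2224  0.036 ]
head [ 0.547  -0.275   0.1375]
head [ 0.511  -0.2738  0.1375]
head [ 0.5532 -0.3687  0.1375]
head [ 0.5157 -0.3735  0.1375]
wedge side [ 0.5349 -0.1277  0.036 ]
wedge side [ 0.5113 -0.1236  0.036 ]
tape [ 0.6161 -0.2643  0.025 ]
tape [ 0.5737 -0.312   0.025 ]
```

```bash
python3 -m handwheel '[0,0,25,0,0,0, 0,0,50,0,0,0, 0,0,72,0,0,0, 1,1,84,0,0,0, 1,1,86,0,0,0]' | head -2
python3 -c "
from h import *
goto(.4912,-.325,.019,-87.6)"
```

```text
time_s: 7.22
ee_pos: [0.4899, -0.3262, 0.0175]
t 7.22 pos [ 0.4899 -0.3262  0.0175] q [-0.78  0.35  1.81 -0.    0.98  0.75] F [-0.4  0.9 -3. ] open 0.0218
  delta [ 1.4 -1.1 -1.5] [-0.09  0.14  0.01] dist 2.4
```

```bash
python3 -m handwheel '[1,-12,-1,0,0,0, 1,-24,-2,0,0,0, 1,-35,-2,0,0,0, 1,-42,-2,0,0,0, 1,-45,-2,0,0,0]' | head -4
python3 - <<'E'
from h import *
goto(.4912,-.28,.019,-87.6)
p,d=eyes.grab_frame("wrist"); cv2.imwrite("pics/wrist3.png",p[:,:,::-1])
E
```

```text
time_s: 7.63
ee_pos: [0.4894, -0.2797, 0.0204]
tcp_rot: [[0.999, 0.044, -0.002], [0.044, -0.999, 0.001], [-0.002, -0.001, -1.0]]
ft_force: [-0.2, -0.2, -2.7]
t 7.63 pos [ 0.4894 -0.2797  0.0204] q [-0.72  0.29  1.88 -0.    0.97  0.81] F [-0.2 -0.2 -2.7] open 0.0213
  delta [1.8 0.4 1.4] [-0.05  0.09  0.11] dist 2.4
```

View pics/wrist3.png

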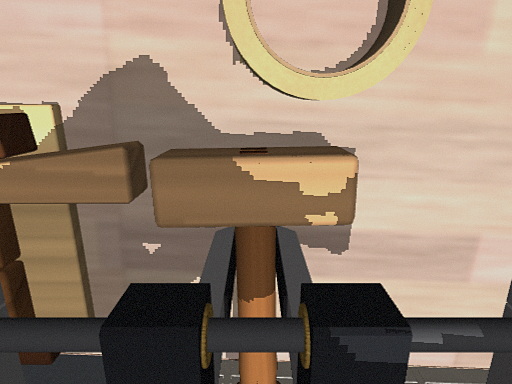

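```bash
python3 -m handwheel '[0,-3,0,0,0,0, 0,-6,0,0,0,0, 0,-8,0,0,0,0, 0,-10,0,0,0,0, 0,-12.5,0,0,0,0]' | grep -E "ee|for|time"
python3 -m handwheel '[0,-2.5,0,0,0,0, 0,-5,0,0,0,0, 0,-7.5,0,0,0,0, 0,-10,0,0,0,0, 0,-12.5,0,0,0,0]' | grep -E "ee|for|time"
python3 - <<'E'
from h import *
goto(.4912,-.28,.019,-87.6)
p,d=eyes.grab_frame("wrist"); cv2.imwrite("pics/wrist4.png",p[:,:,::-1])
E
```

```text
time_s: 8.1
ee_pos: [0.4888, -0.2673, 0.0203]
ft_force: [-0.5, -0.4, -2.2]
time_s: 8.52
ee_pos: [0.4882, -0.2546, 0.0203]
ft_force: [-0.4, -0.4, -2.7]
t 8.52 pos [ 0.4882 -0.2546  0.0203] q [-0.69  0.26  1.91 -0.    0.97  0.84] F [-0.4 -0.4 -2.7] open 0.0218
  delta [ 1.9 25.5  1.2] [-0.06  0.1   0.09] dist 25.6
```

View pics/wrist4.png

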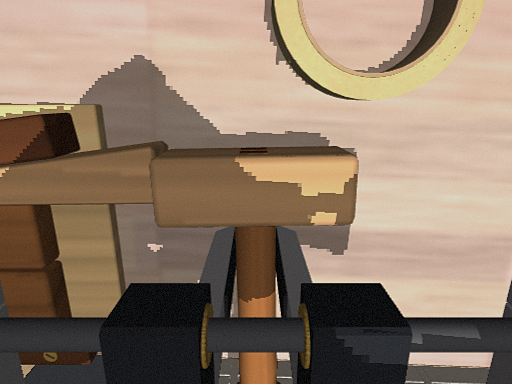

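```bash
python3 -m handwheel '[0,4,0,0,0,0, 0,10,0,0,0,0, 0,15,0,0,0,0, 0,15,0,0,0,0, 0,15,0,0,0,0]' | grep -E "ee|for|time"
python3 - <<'E'
from h import *
goto(.4912,-.28,.019,-87.6)
p,d=eyes.grab_frame("wrist"); cv2.imwrite("pics/wrist5.png",p[:,:,::-1])
p,d=eyes.grab_frame("scene"); cv2.imwrite("pics/scene5.png",cv2.resize(p[140:260,160:360,::-1],None,fx=4,fy=4))
E
```

```text
time_s: 8.98
ee_pos: [0.4888, -0.2698, 0.0202]
ft_force: [-0.3, 0.6, -3.1]
t 8.98 pos [ 0.4888 -0.2698  0.0202] q [-0.71  0.28  1.89 -0.    0.97  0.82] F [-0.3  0.6 -3.1] open 0.0216
  delta [ 2.  10.3  1.2] [-0.08  0.1   0.05] dist 10.6
```

View pics/wrist5.png

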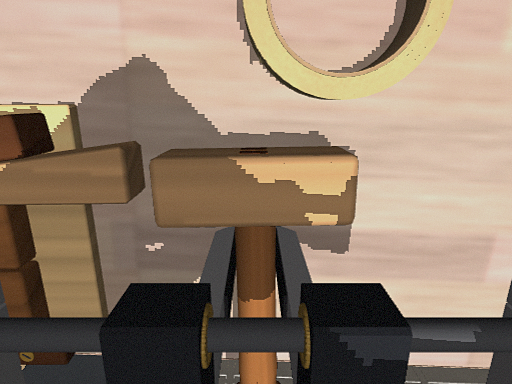

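View pics/scene5.png

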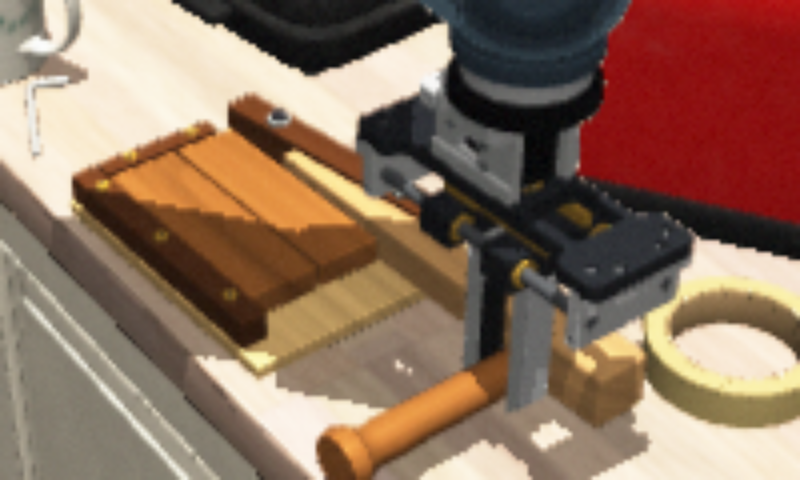

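```bash
python3 -m handwheel '[0,-4,0,0,0,0, 0,-7,0,0,0,0, 0,-9,0,0,0,0, 0,-11,0,0,0,0, 0,-13.5,0,0,0,0]' | grep -E "ee|for|time"
python3 -m handwheel '[0,-2.5,0,0,0,0, 0,-5,0,0,0,0, 0,-7,0,0,0,0, 0,-9,0,0,0,0, 0,-11,0,0,0,0]' | grep -E "ee|for|time"
python3 -m handwheel '[0,4,0,0,0,0, 0,8,0,0,0,0, 0,10,0,0,0,0, 0,10,0,0,0,0]' | grep -E "ee|for|time"

```

```text
time_s: 9.5
ee_pos: [0.4881, -0.2554, 0.0201]
ft_force: [-0.7, -0.7, -3.4]
time_s: 9.92
ee_pos: [0.4876, -0.2443, 0.0202]
ft_force: [1.0, -0.1, -2.4]
time_s: 10.25
ee_pos: [0.4882, -0.255, 0.0203]
ft_force: [-0.2, 0.3, -2.6]
```

```bash
python3 -m handwheel '[0,-3,0,0,0,0, 0,-6,0,0,0,0, 0,-8,0,0,0,0, 0,-10,0,0,0,0, 0,-12,0,0,0,0]' | grep -E "ee|for|time"
python3 -m handwheel '[0,-2,0,0,0,0, 0,-4,0,0,0,0, 0,-4,0,0,0,0]' | grep -E "ee|for|time"

```

```text
time_s: 10.67
ee_pos: [0.4877, -0.2428, 0.0203]
ft_force: [-1.0, -0.3, -2.4]
time_s: 10.92
ee_pos: [0.4874, -0.2384, 0.0203]
ft_force: [-0.0, -0.1, -2.5]
```

```bash
python3 -m handwheel '[0,-2,0,0,0,0, 0,-4,0,0,0,0, 0,-4,0,0,0,0]' | grep -E "ee|for|time"
python3 -m handwheel '[0,4,0,0,0,0, 0,8,0,0,0,0, 0,10,0,0,0,0, 0,10,0,0,0,0]' | grep -E "ee|for|time"

```

```text
time_s: 11.17
ee_pos: [0.4873, -0.2342, 0.0204]
ft_force: [-0.3, -0.7, -2.6]
time_s: 11.5
ee_pos: [0.4879, -0.2448, 0.0204]
ft_force: [0.0, 0.8, -1.8]
```

```bash
python3 - <<'E'
from h import *
p,d=eyes.grab_frame("wrist"); cv2.imwrite("pics/wrist6.png",p[:,:,::-1])
p,d=eyes.grab_frame("top"); c=p[170:270,190:400,::-1]; cv2.imwrite("pics/top6.png",cv2.resize(c,None,fx=3.8,fy=3.8,interpolation=cv2.INTER_CUBIC))
E
```

```text
(no output)
```

View pics/wrist6.png

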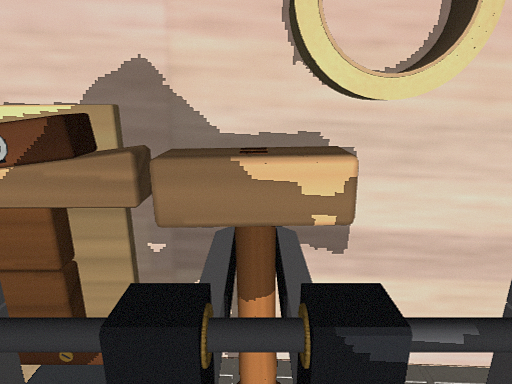

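View pics/top6.png

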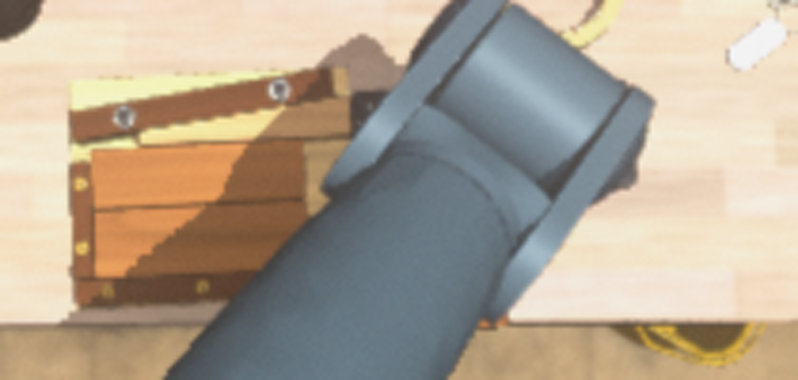

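```bash
python3 -m handwheel '[0,-3,0,0,0,0, 0,-6,0,0,0,0, 0,-8,0,0,0,0, 0,-10,0,0,0,0, 0,-12,0,0,0,0]' | grep -E "ee|for|time"
python3 -m handwheel '[0,-1.5,0,0,0,0, 0,-3,0,0,0,0, 0,-3,0,0,0,0]' | grep -E "ee|for|time"

```

```text
time_s: 12.02
ee_pos: [0.4872, -0.2323, 0.0204]
ft_force: [-0.2, -2.0, -2.3]
time_s: 12.27
ee_pos: [0.4871, -0.2292, 0.0205]
ft_force: [0.5, -1.7, -2.5]
```

```bash
python3 -m handwheel '[0,-1.5,0,0,0,0, 0,-3,0,0,0,0, 0,-3,0,0,0,0]' | grep -E "ee|for|time"

```

```text
time_s: 12.52
ee_pos: [0.4869, -0.2261, 0.0205]
ft_force: [-0.5, -2.4, -2.0]
```

```bash
python3 -m handwheel '[0,-1.5,0,0,0,0, 0,-3,0,0,0,0, 0,-3,0,0,0,0]' | grep -E "ee|for|time"
python3 -m handwheel '[0,4,0,0,0,0, 0,8,0,0,0,0, 0,10,0,0,0,0, 0,10,0,0,0,0]' | grep -E "ee|for|time"

```

```text
time_s: 12.77
ee_pos: [0.4868, -0.2233, 0.0206]
ft_force: [-1.2, -3.2, -2.4]
time_s: 13.1
ee_pos: [0.4874, -0.2336, 0.0206]
ft_force: [0.2, -0.5, -2.2]
```

Tap 5, in smaller steps.

```bash
python3 -m handwheel '[0,-3,0,0,0,0, 0,-6,0,0,0,0, 0,-8,0,0,0,0, 0,-10,0,0,0,0, 0,-11.5,0,0,0,0]' | grep -E "ee|for|time"
python3 -m handwheel '[0,-1.5,0,0,0,0, 0,-3,0,0,0,0, 0,-3,0,0,0,0]' | grep -E "ee|for|time"

```

```text
time_s: 13.52
ee_pos: [0.4868, -0.2227, 0.0208]
ft_force: [-2.0, -5.3, -2.7]
time_s: 13.77
ee_pos: [0.4867, -0.2221, 0.0214]
ft_force: [-2.7, -9.6, -3.6]
```

```bash
python3 -m handwheel '[0,-1.5,0,0,0,0, 0,-3,0,0,0,0, 0,-3,0,0,0,0]' | grep -E "ee|for|time"

```

```text
time_s: 14.02
ee_pos: [0.4867, -0.222, 0.0221]
ft_force: [-3.5, -12.9, -4.4]
```

```bash
python3 -m handwheel '[0,4,0,0,0,0, 0,8,0,0,0,0, 0,12,0,0,0,0, 0,12,0,0,0,0, 0,12,0,0,0,0]'
python3 - <<'E'
from h import *
goto(.487,-.234,.019,-87.6)
p,d=eyes.grab_frame("wrist"); cv2.imwrite("pics/wrist7.png",p[:,:,::-1])
p,d=eyes.grab_frame("top"); c=p[170:270,190:400,::-1]; cv2.imwrite("pics/top7.png",cv2.resize(c,None,fx=3.8,fy=3.8,interpolation=cv2.INTER_CUBIC))
E
```

```text
time_s: 14.43
ee_pos: [0.4872, -0.2339, 0.0222]
tcp_rot: [[0.999, 0.045, -0.001], [0.045, -0.999, -0.013], [-0.001, 0.013, -1.0]]
ft_force: [-0.5, -0.4, -1.8]
opening: 0.0218
t 14.43 pos [ 0.4872 -0.2339  0.0222] q [-0.65  0.24  1.94 -0.01  0.95  0.88] F [-0.5 -0.4 -1.8] open 0.0218
  delta [-0.2  0.1  3.2] [0.77 0.07 0.17] dist 3.2
```

View pics/wrist7.png

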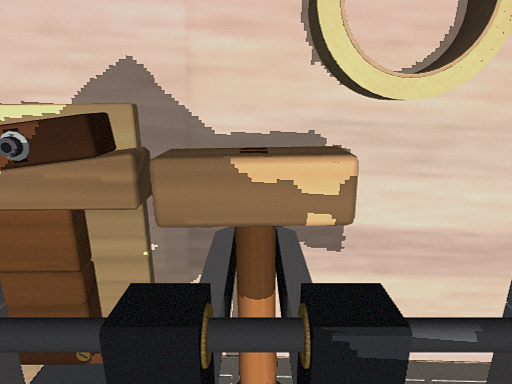

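View pics/top7.png

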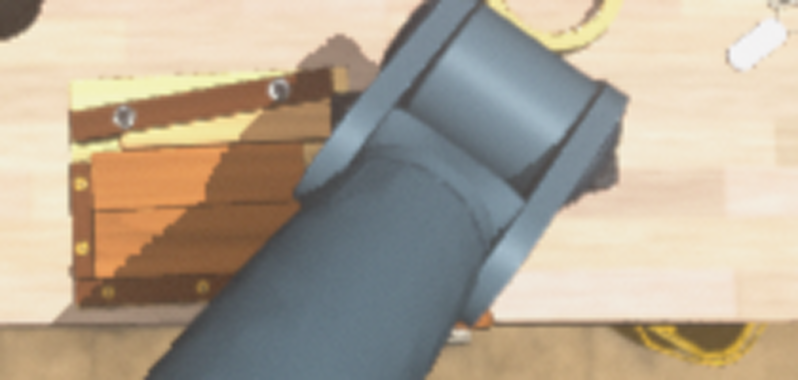

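```bash
python3 -m handwheel '[0,-1,2,0.4,0,0, 0,-3,3,0.8,0,0, 0,-5,3,0.8,0,0, 0,-7,3,0.8,0,0, 0,-8,3,0.8,0,0]'

```

```text
time_s: 14.95
ee_pos: [0.4867, -0.2253, 0.0189]
tcp_rot: [[0.999, 0.046, -0.002], [0.046, -0.999, 0.001], [-0.002, -0.001, -1.0]]
ft_force: [0.0, -0.1, -2.1]
opening: 0.0217
```

```bash
python3 -m handwheel '[0,-2,0,0,0,0, 0,-4,0,0,0,0, 0,-6,0,0,0,0, 0,-8,0,0,0,0, 0,-8,0,0,0,0]'; python3 -c "from h import *
goto(.487,-.234,.019,-87.6)"

```

```text
time_s: 15.37
ee_pos: [0.4863, -0.2219, 0.02]
tcp_rot: [[0.999, 0.047, -0.001], [0.047, -0.999, -0.009], [-0.002, 0.009, -1.0]]
ft_force: [-5.8, -17.0, -3.8]
opening: 0.0221
t 15.37 pos [ 0.4863 -0.2219  0.02  ] q [-0.64  0.23  1.96 -0.01  0.95  0.89] F [ -5.8 -17.   -3.8] open 0.0221
  delta [ 0.1 12.1  1.1] [0.52 0.09 0.28] dist 12.2
```

```bash
python3 -m handwheel '[0,4,0,0,0,0, 0,8,0,0,0,0, 0,10,0.5,0.5,0,0, 0,10,1,0.5,0,0]'; python3 -c "from h import *
goto(.4866,-.2255,.019,-87.6)"

```

```text
time_s: 15.7
ee_pos: [0.487, -0.2322, 0.0191]
tcp_rot: [[0.999, 0.046, -0.001], [0.046, -0.999, 0.0], [-0.001, -0.0, -1.0]]
ft_force: [0.3, 1.6, -2.7]
opening: 0.0214
t 15.7 pos [ 0.487  -0.2322  0.0191] q [-0.65  0.24  1.94 -0.    0.96  0.87] F [ 0.3  1.6 -2.7] open 0.0214
  delta [-0.1 -6.7  0.1] [-0.02  0.07  0.26] dist 6.7
```

```bash
python3 -m handwheel '[0,-2,0,0,0,0, 0,-4,0,0,0,0, 0,-6,0,0,0,0, 0,-7,0,0,0,0]' | grep -E "ee|for"
python3 -m handwheel '[0,-2,0,0,0,0, 0,-4,0,0,0,0, 0,-6,0,0,0,0, 0,-8,0,0,0,0, 0,-9,0,0,0,0]';python3 -c "from h import *
goto(.4866,-.2255,.019,-87.6)"

```

```text
ee_pos: [0.4866, -0.2244, 0.0189]
ft_force: [-0.0, 0.2, -3.3]
time_s: 16.45
ee_pos: [0.4863, -0.2218, 0.0204]
tcp_rot: [[0.999, 0.049, -0.001], [0.049, -0.999, -0.013], [-0.001, 0.013, -1.0]]
ft_force: [-8.1, -23.8, -5.4]
opening: 0.0217
t 16.45 pos [ 0.4863 -0.2218  0.0204] q [-0.63  0.23  1.96 -0.01  0.95  0.9 ] F [ -8.1 -23.8  -5.4] open 0.0217
  delta [0.1 3.7 1.4] [0.74 0.07 0.4 ] dist 4.0
```

```bash
python3 -m handwheel '[0,6,0,0,0,0, 0,12,0,0.7,0,0.4, 0,20,1,0.7,0,0.4, 0,20,1,0.7,0,0.4, 0,20,1,0.7,0,0.4]'; python3 - <<'E'
from h import *
goto(.487,-.234,.019,-87.6)
p,d=eyes.grab_frame("wrist"); cv2.imwrite("pics/wrist8.png",cv2.resize(p[80:384,0:380,::-1],None,fx=2,fy=1.9))
p,d=eyes.grab_frame("scene"); cv2.imwrite("pics/scene8.png",cv2.resize(p[150:250,165:315,::-1],None,fx=5,fy=5,interpolation=cv2.INTER_CUBIC))
E
```

```text
time_s: 16.87
ee_pos: [0.4872, -0.2417, 0.0194]
tcp_rot: [[0.999, 0.041, -0.002], [0.041, -0.999, 0.0], [-0.002, -0.0, -1.0]]
ft_force: [-0.2, 0.9, -2.8]
opening: 0.0218
t 16.87 pos [ 0.4872 -0.2417  0.0194] q [-0.67  0.25  1.93 -0.    0.96  0.86] F [-0.2  0.9 -2.8] open 0.0218
  delta [ 0.1 -7.7  0.4] [-0.01  0.09 -0.03] dist 7.7
```

View pics/wrist8.png

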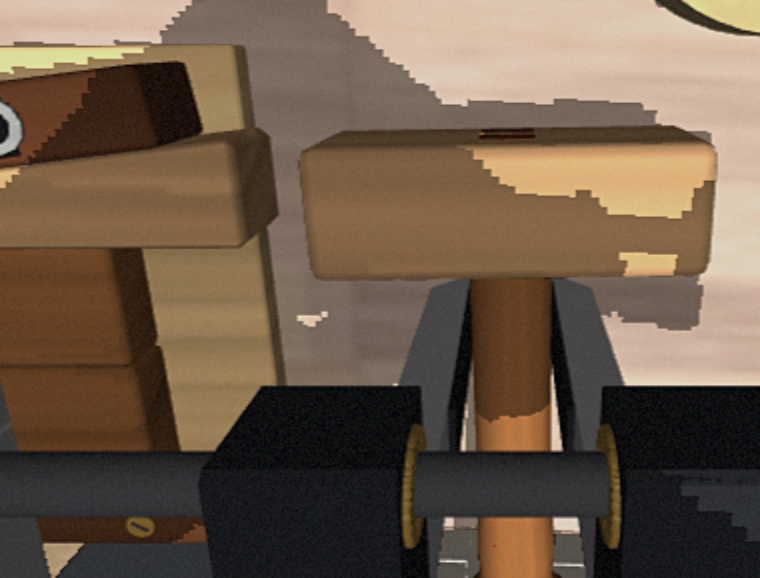

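View pics/scene8.png

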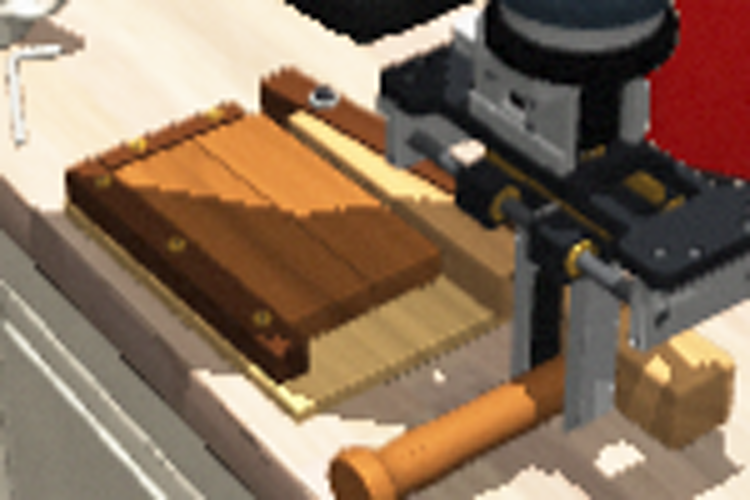

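```bash
python3 -m handwheel '[0,15,0,0,0,0, 0,35,-5,0,0,0, 0,60,-25,0,0,0, 0,90,-50,0,0,0, 0,110,-80,0,0,0]' | grep -E "ee|time"
python3 -m handwheel '[-4,10,0,0,0,-7, -8,20,0,0,0,-14, -12,30,0,0,0,-21, -16,33,0,0,0,-28, -18,33,0,0,0,-35]' | grep -E "ee|time"
python3 -m handwheel '[0,0,0,0,0,-7, 0,0,0,0,0,-14, 0,0,0,0,0,-21, 0,0,0,0,0,-28, 0,0,0,0,0,-35]' | grep -E "ee|time"
python3 -c "from h import *
goto(.4697,-.3855,.06,3.7)"
```

```text
time_s: 17.38
ee_pos: [0.4908, -0.3527, 0.0987]
time_s: 17.8
ee_pos: [0.4737, -0.3879, 0.0987]
time_s: 18.22
ee_pos: [0.4736, -0.3884, 0.0985]
t 18.22 pos [ 0.4736 -0.3884  0.0985] q [-0.87  0.28  1.73 -0.    1.14 -0.57] F [ 0.6  0.2 -1.7] open 0.0221
  delta [ 1.6 -4.4 38.5] [ -0.24  -0.04 -20.66] dist 38.8
```

```bash
python3 -m handwheel '[1,-2,5,0,0,-7, 2,-4,15,0,0,-14, 2,-4,30,0,0,-20.7, 2,-4,38,-0.2,0,-20.7, 2,-4,38,-0.2,0,-20.7]' | grep -E "ee|time"
python3 - <<'E'
from h import *
goto(.4697,-.3855,.0055,3.7)
p,d=eyes.grab_frame("scene"); cv2.imwrite("pics/scene9.png",cv2.resize(p[150:350,165:415,::-1],None,fx=3,fy=3,interpolation=cv2.INTER_CUBIC))
E
```

```text
time_s: 18.63
ee_pos: [0.4689, -0.3842, 0.058]
t 18.63 pos [ 0.4689 -0.3842  0.058 ] q [-0.87  0.32  1.76  0.    1.07 -0.94] F [-1.1  0.4 -3.4] open 0.0217
  delta [-1.6  0.9 52.5] [-0.18 -0.26 -0.13] dist 52.6
```

View pics/scene9.png

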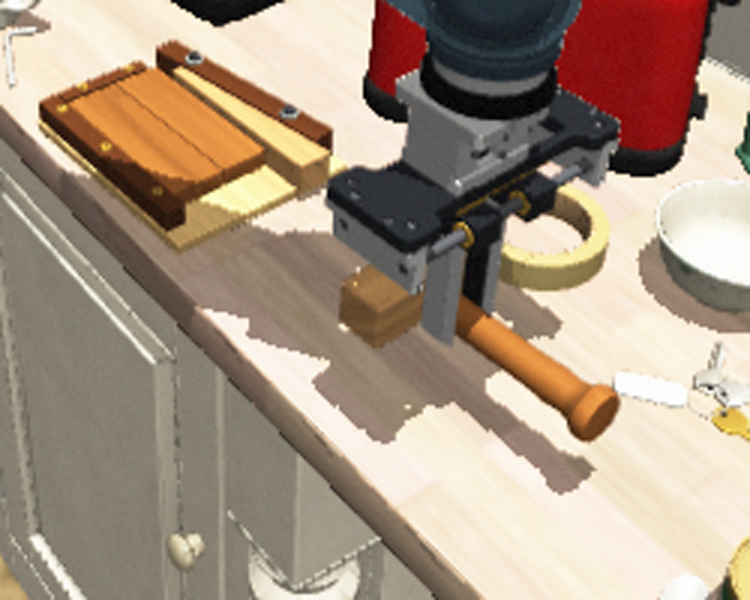

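```bash
python3 -m handwheel '[-1,0,18,0,0,0, -1,1,34,0,0,0, -1,1,43,0,0,0, -1,1,48,0,0,0, -1,1,49,0,0,0]' | grep -E "ee|for|time"
python3 -m handwheel '[0,0,1.5,0,0,0, 0,0,3,0,0,0, 0,0,4,0,0,0, 0,0,4,0,0,0]'
```

```text
time_s: 19.1
ee_pos: [0.4703, -0.3854, 0.0099]
ft_force: [-0.3, 0.0, -2.3]
time_s: 19.43
ee_pos: [0.4705, -0.3857, 0.0063]
tcp_rot: [[-0.061, 0.998, -0.002], [0.998, 0.061, 0.003], [0.003, -0.002, -1.0]]
ft_force: [-0.1, -0.1, -3.0]
opening: 0.0214
```

```bash
python3 -m handwheel '[0,0,1,0,0,0, 0,0,2,0,0,0, 0,0,2.5,0,0,0, 0,0,2.5,0,0,0]'
```

```text
time_s: 19.77
ee_pos: [0.4708, -0.3859, 0.0043]
tcp_rot: [[-0.062, 0.998, -0.002], [0.998, 0.062, 0.002], [0.003, -0.002, -1.0]]
ft_force: [-1.1, -0.4, 1.0]
opening: 0.0214
```

```bash
python3 -m handwheel '[0,0,0,0,0,0, 0,0,0,0,0,0, 0,0,0,0,0,0, 0,0,0,0,0,0, 0,0,0,0,0,0]' 1 | tail -2
python3 -m handwheel '[0,0,0,0,0,0, 0,0,0,0,0,0, 0,0,0,0,0,0, 0,0,0,0,0,0, 0,0,0,0,0,0]' | tail -2
```

```text
ft_force: [0.4, 0.0, -0.9]
opening: 0.0514
ft_force: [0.7, 0.0, 0.5]
opening: 0.0849
```

```bash
python3 -m handwheel '[0,0,0,0,0,0, 0,0,-10,0,0,0, 0,0,-30,0,0,0, 0,0,-60,0,0,0, 0,0,-100,0,0,0]' | tail -2
python3 -m handwheel '[-40,0,-10,0,0,0, -80,0,-40,0,0,0, -120,0,-60,0,0,0, -160,0,-80,0,0,0, -180,0,-80,0,0,0]' | head -2
python3 - <<'E'
from h import *
goto(.4697,-.3855,.2,3.7)
p,d=eyes.grab_frame("scene"); cv2.imwrite("pics/scene10.png",cv2.resize(p[130:330,130:380,::-1],None,fx=3,fy=3,interpolation=cv2.INTER_CUBIC))
p,d=eyes.grab_frame("top"); np.save("t10.npy",d); c=p[180:260,100:420,::-1]; cv2.imwrite("pics/top10.png",cv2.resize(c,None,fx=2.5,fy=2.5,interpolation=cv2.INTER_CUBIC))
p,d=eyes.grab_frame("wrist"); cv2.imwrite("pics/wrist10.png",p[:,:,::-1])
E
```

```text
ft_force: [-0.0, -0.2, -0.3]
opening: 0.0939
time_s: 21.43
ee_pos: [0.4817, -0.5681, 0.1875]
t 21.43 pos [ 0.4817 -0.5681  0.1875] q [-1.02  0.48  1.3  -0.    1.37 -1.08] F [ 0.6 -0.3  1.1] open 0.0941
  delta [183.1  -0.8 -12.4] [-0.11 -0.05 -0.19] dist 183.5
```

View pics/scene10.png

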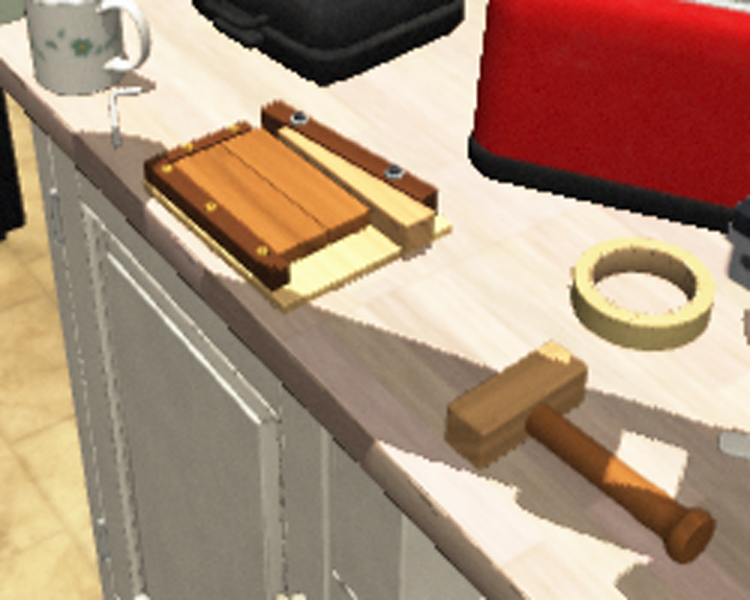

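View pics/top10.png

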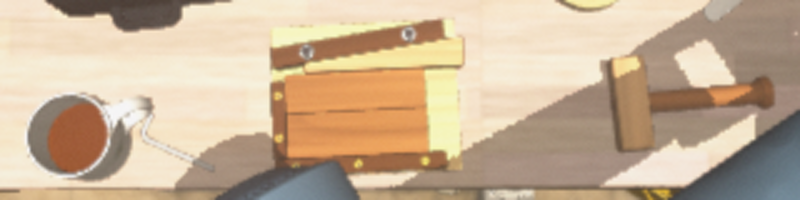

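View pics/wrist10.png

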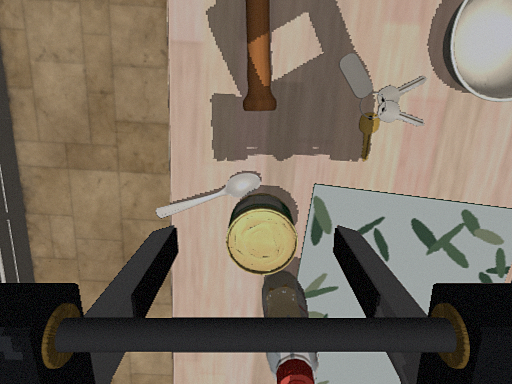

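```bash
python3 - <<'E'
from h import *
p,d=eyes.grab_frame("scene"); p=p[:,:,::-1]; q=cv2.imread("pics/scene0.png")
a=np.hstack([cv2.resize(x[165:225,175:285],None,fx=3.6,fy=7,interpolation=cv2.INTER_CUBIC) for x in (q,p)]); cv2.imwrite("pics/cmp.png",a)
E
```

```text
(no output)
```

View pics/cmp.png

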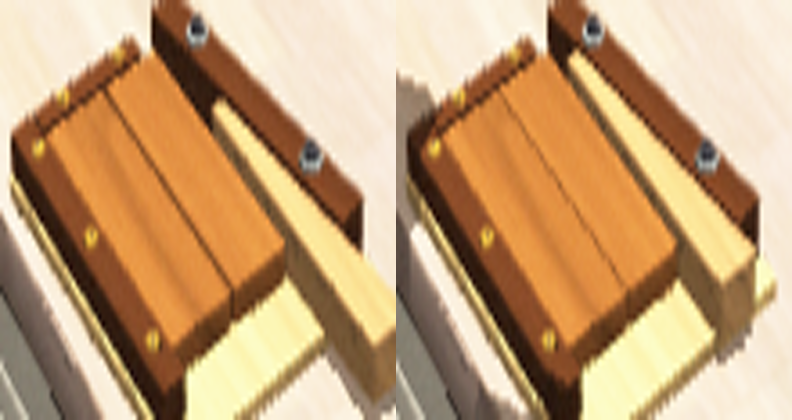

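The joint has narrowed from an open gap to a hairline that looks the same along its length. The wedge sits against the fence and the mallet lies flat and clear. Handing in.

```bash
python3 -c "
from cell import env
print(env.close_job())"
```

```text
the job is handed in; nothing more can be done
None
```

The wedge is driven in and stopped advancing, and the mallet is back flat on the worktop and let go. I handed the job in at about 21.5 s; no verdict is reported.

- **Grip:** I held the handle about 40 mm behind the head's centre, not the listed 58 mm, so that taps would turn it less in the fingers. I gripped at 60 N.
- **Taps:** I gave seven separate taps, clearing the mallet after each. The first three slid the wedge freely. It began to resist on the fourth and came tight on the fifth.
- **Tightness:** The last three taps read about 13, 18 and 25 N at the wrist. During them the tool's stopping point moved only about 0.2 mm (y −0.2220 to −0.2218), so the wedge was no longer advancing. Forces were only read at the end of each move, so short peaks between readings are not recorded.
- **Final pictures:** The board joint went from an open gap to a hairline. The wedge lies along the fence with its thick end close to the base's edge. The mallet lies about where it started, well clear of the jig, and the mug, tape and hex key look undisturbed.
- **Not measured:** The images cannot show the remaining squeeze on the boards or the joint width to better than a millimetre. I judged these from the stalled wedge, the tap forces and the closed seam.
- **Tilt on hard taps:** The tool tipped by about 0.8° on the fifth and seventh taps and 0.5° on the sixth. I straightened it after each, and there was no sign of the mallet slipping.

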